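# Seal the pantry canisters, shortest first

### The arm

A 6-joint arm with a two-finger parallel gripper is mounted at the origin on the work surface. World frame = base frame: x ahead of the robot, y to its left, z up, the work surface at z = 0. Lengths are in m, angles in rad, forces in N, time in s.
With the tool pointing down it reaches from about 0.325 to 0.775 m from the base axis. Payload 5.5 kg.
Tool frame: the origin (TCP) lies midway between the tips of the shut fingers; the grasp point (between the pads) lies 19 mm behind it; z points along the fingers, y is the line along which they close (so a half turn about z gives the same grasp; the last joint's range is limited). The gripper opens to 85 mm and grips with 20 to 120 N. Pads are 22 mm wide; open, the fingers measure 114 mm over their backs; the gripper's body (76 mm by 85 mm) begins 54 mm behind the grasp point. The pads swing forward as they close: fully open they stand 13 mm farther back than shut.
Start: joints at [1.108, 0.091, 1.231, -0, 1.82, -0.057], TCP at [0.237, 0.551, 0.231] pointing down, gripper open.
Joint ranges: [-2.87, 2.87], [-0.86, 2.18], [0.17, 2.46], [-1.51, 4.65], [0.06, 2.69], [-2.65, 2.65]. Speed limits (rad/s): [2.57, 2.57, 3.01, 3.14, 3.14, 3.14].

### API

Orientations are given as a unit quaternion [x, y, z, w].
In Python, from plant import status, get_image, calibration, r gives the robot as it stands.
- The arm moves only by the tool send_rows, never from a script. Its argument "deltas" is a list of rows, each a list of 4 numbers: the shift along the tool's x, y, z in mm, then the turn about the tool's z in rad. In form: [[dx, dy, dz, yaw], ...]. A call has 1 to 8 rows; each row is the pose to reach, as a shift and turn from the pose commanded when the call began, along the tool's axes at that moment; what a row does not reach only later rows make up. A row lasts 1/12 s, in which the tool goes at most 41.7 mm and 7.16 degrees, less where a joint would pass 70% of its speed; a pose out of reach is approached as far as the arm can. A call with a gripper value outside its range is refused whole. "fingers" is the gripper command: -1 is shut, 1 is fully open, values between are in proportion, set as the call begins (left out, the last holds). The fingers move at their own pace and stop on an object; "newtons" is the grip in N (left out, the last holds). Time passes only in rows, so rows that repeat a pose let the fingers close. It gives the time, the measured TCP pose, the force, the opening and the grip force at its end, in the units of the state.
- status.get_state(): the state, without advancing time (a new reading comes with each control period).
- get_image(name): name is "side" or "top"; returns the picture (480x640x3 uint8, red, green, blue); there is no depth.
- calibration(name): a dict with "fx", "fy", "cx", "cy" (pixels), "world_to_cam" (4x4, takes a point from world to camera coordinates). Camera axes: x right, y down, z forward; pixel columns grow to the right and rows downward; lengths in m; the calibration is good to about 2 mm. A picture is of the moment at which its call begins. calibration takes no time and is no camera call.
- r.sign_off(): hands the job in; it is judged then, once.
The state is a dict: "time_s": time; "joint_positions": joint angles; "joint_velocities": joint speeds; "tau": joint torques, N m; "ee_pos": TCP position; "tool_rot": TCP orientation; "contact_force": force on the tool from outside, world axes, zero at the start; "moment": the same for the moment, N m; "grip_width": finger opening in m; "gripper_force": force on a finger pad.
Only numpy, scipy, OpenCV 4.12 (cv2) and the standard library are available. Lean on these libraries where they do the work, as an engineer would, in place of code of your own. Each camera call takes 0.05 s, during which the arm holds its last target. There are 200 camera calls.

### The job

Seal the three crispbread canisters by pressing the round button in each lid gently down until it is flush with the lid: the shortest canister first, then the middle one, then the tallest. Only touch the buttons: do not lift, tip or push the canisters about, and leave the other things on the bench where they stand.

Things in the scene. Friction and masses are not known exactly. Their poses are not given: they have to be found in the camera images.
- short: the short storage canister, loose on the bench: square clear tub 96 x 96 mm with crispbread inside and a grey lid 104 x 104 mm, 80 mm high to the lid's top (shortest 80, middle 130, tallest 180; otherwise alike), 0.3 kg give or take 30 %. Origin: centre of its underside; z up
- short_button_top (a point): centre of the top face of the short canister's pop button: a white round button, 52 mm across, in the middle of the lid, in a round well 54 mm across, standing 8 mm proud of the lid while up; the point goes down with the button
- short_button (a joint): how far that button is pushed in, in m: 0 = up (unsealed, as at the start), 0.008 = flush with the lid, 0.016 = its hard stop, 8 mm below flush. It slides straight down on a rubber seal: about 3.5 N starts it moving, about 5.7 N brings it flush, about 8 N reaches the stop; let go, it stays where it is (from deeper than 13 mm it comes back to about 13 mm)
- medium: the medium storage canister, loose on the bench: square clear tub 96 x 96 mm with crispbread inside and a grey lid 104 x 104 mm, 130 mm high to the lid's top (shortest 80, middle 130, tallest 180; otherwise alike), 0.4 kg give or take 30 %. Origin: centre of its underside; z up
- medium_button_top (a point): centre of the top face of the medium canister's pop button: a white round button, 52 mm across, in the middle of the lid, in a round well 54 mm across, standing 8 mm proud of the lid while up; the point goes down with the button
- medium_button (a joint): how far that button is pushed in, in m: 0 = up (unsealed, as at the start), 0.008 = flush with the lid, 0.016 = its hard stop, 8 mm below flush. It slides straight down on a rubber seal: about 3.5 N starts it moving, about 5.7 N brings it flush, about 8 N reaches the stop; let go, it stays where it is (from deeper than 13 mm it comes back to about 13 mm)
- tall: the tall storage canister, loose on the bench: square clear tub 96 x 96 mm with crispbread inside and a grey lid 104 x 104 mm, 180 mm high to the lid's top (shortest 80, middle 130, tallest 180; otherwise alike), 0.5 kg give or take 30 %. Origin: centre of its underside; z up
- tall_button_top (a point): centre of the top face of the tall canister's pop button: a white round button, 52 mm across, in the middle of the lid, in a round well 54 mm across, standing 8 mm proud of the lid while up; the point goes down with the button
- tall_button (a joint): how far that button is pushed in, in m: 0 = up (unsealed, as at the start), 0.008 = flush with the lid, 0.016 = its hard stop, 8 mm below flush. It slides straight down on a rubber seal: about 3.5 N starts it moving, about 5.7 N brings it flush, about 8 N reaches the stop; let go, it stays where it is (from deeper than 13 mm it comes back to about 13 mm)
- peanut_jar: bystander standing loose on the bench: brown screw-top jar, 72 mm across, 100 mm high; origin at the centre of its underside
- spice_jar: bystander standing loose on the bench: small amber jar, 48 mm across, 95 mm high; origin at the centre of its underside
- bag_carton: bystander standing loose on the bench: flat cardboard carton, 60 x 150 x 55 mm high (150 along its y); origin at the centre of its underside

How it is judged:
On the way, in this order (a step that is already met when the one before it is completed fails the run):
1. the shortest canister's button is pressed in while the other two are still up (value of joint short_button above 0.005 m and value of joint each of medium_button, tall_button below 0.0025 m), for 0.2 s.
2. then the middle canister's button is pressed in while the tallest one's is still up (value of joint each of short_button, medium_button above 0.005 m and value of joint tall_button below 0.0025 m), for 0.2 s.
3. then the tallest canister's button is pressed in (value of joint each of short_button, medium_button, tall_button above 0.005 m), for 0.2 s.
At the end, for the whole second after the job is handed in: all three buttons are flush or lower, or at most 3 mm proud of the lid (in by more than 5 mm of their 8 mm), the canisters stand upright and still within 25 mm of where they stood, and the jars and the carton are within 20 mm of theirs (all of step 3 and angle between each of short, medium, tall's own z axis and vertical below 0.05 rad and distance of each of short, medium, tall from where it was at the start of the episode below 0.025 m and linear speed of each of short, medium, tall below 0.02 m/s and distance of each of peanut_jar, spice_jar, bag_carton from where it was at the start of the episode below 0.02 m); the robot touches nothing.
It fails at once if a canister is pushed with more than 30 N (contact force between any of the arm, the fingers and short above 30 N or contact force between any of the arm, the fingers and medium above 30 N or contact force between any of the arm, the fingers and tall above 30 N).
It fails at once if a canister is lifted by more than 8 mm or tipped by more than about 8 degrees (height (world z) of any of short, medium, tall above 0.008 m or angle between any of short, medium, tall's own z axis and vertical above 0.15 rad).
It fails at once if a canister is shifted by more than 25 mm (distance of any of short, medium, tall from where it was at the start of the episode above 0.025 m).
It fails at once if a jar or the carton is moved by more than 20 mm (distance of any of peanut_jar, spice_jar, bag_carton from where it was at the start of the episode above 0.02 m).
It also fails if it takes over 64 s, if anything falls off the work surface, if the arm or the gripper's body presses on something with over 40 N, if the wrist force passes 120 N, or if a joint passes its speed limit or range.

## Working session

There is one attempt and no reset: what is moved stays moved. The work goes in short steps, Python scripts to look and compute and a tool call to move; the robot and the scene stay as the last step left them, time stands still between calls to the robot, and variables do not carry over. Pictures are saved under pics/ and viewed, at most 10 in all, crops included, and the job is handed in when it is done.

Besides the shell and the picture viewer there is one more tool, called after "Call:" in YAML: its name, and indented under it one key for each argument. send_rows: Moves the arm, as the interface text tells. Its arguments: {"type":"object","properties":{"deltas":{"type":"array"},"fingers":{"type":"number"},"newtons":{"type":"number"}},"required":["deltas"]}

```bash
mkdir -p pics; python3 - <<'E'
from plant import status,get_image,calibration,r
import cv2
for n in("top","side"):
    im=get_image(n); cv2.imwrite(f"pics/{n}0.png",im[:,:,::-1])
    print(n,calibration(n))
s=status.get_state(); print(s)
E
```

```text
top {'fx': 552.103581213179, 'fy': 552.103581213179, 'cx': 324.69226308632915, 'cy': 244.59219996220227, 'world_to_cam': array([[ 0.02092935, -0.99974035,  0.0090109 , -0.00687646],
       [-0.99462984, -0.0217344 , -0.1011884 ,  0.6130912 ],
       [ 0.10135797, -0.00684471, -0.99482647,  1.16184373],
       [ 0.        ,  0.        ,  0.        ,  1.        ]])}
side {'fx': 435.0634427885663, 'fy': 435.0634427885663, 'cx': 315.15047734965515, 'cy': 244.55808246393067, 'world_to_cam': array([[-0.98330038, -0.18184175, -0.00734487,  0.59516006],
       [-0.0985452 ,  0.56594025, -0.81853557,  0.16417071],
       [ 0.1530007 , -0.80414253, -0.5744089 ,  0.82110126],
       [ 0.        ,  0.        ,  0.        ,  1.        ]])}
{'time_s': 0.1, 'joint_positions': array([ 1.10832283e+00,  9.18028110e-02,  1.23177367e+00,  2.40750039e-06,
        1.81978282e+00, -5.67105229e-02]), 'joint_velocities': array([ 1.69202388e-03, -7.04773205e-05, -3.75045162e-03, -5.64526190e-04,
       -6.67796056e-04, -1.04994718e-03]), 'tau': array([ 2.01812152e-03, -4.60219431e+01, -4.19218683e+01, -1.93496521e-04,
        1.06697271e-02, -8.59765328e-05]), 'ee_pos': array([0.23672796, 0.55105601, 0.23024778]), 'tool_rot': array([ 2.01492181e-01,  9.79489725e-01, -8.53430135e-04, -2.27865351e-04]), 'contact_force': array([0.40141936, 0.03011168, 0.34069825]), 'moment': array([-0.03337118,  0.04029848,  0.03209808]), 'gripper_force': 0.0, 'grip_width': 0.08539209630949961}
```

View pics/top0.png

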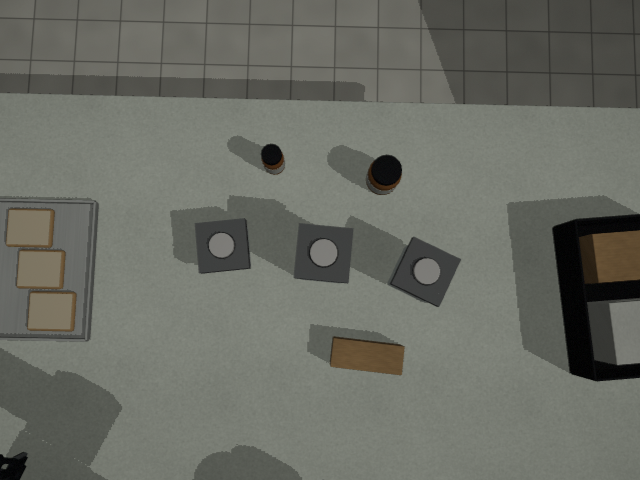

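View pics/side0.png

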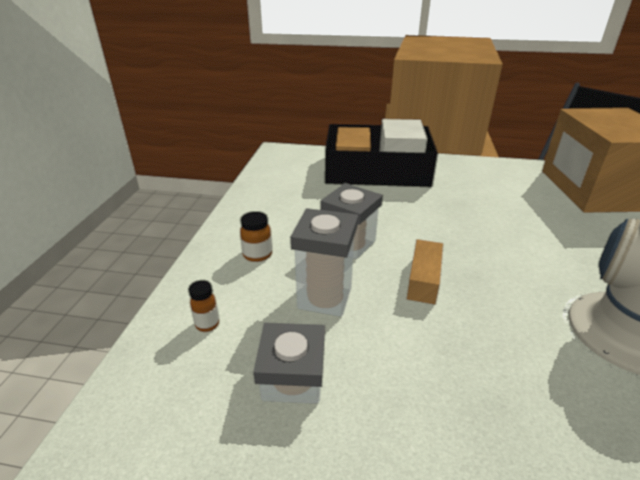

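Top: the white buttons are at about (221,245), (323,252) and (427,271). Side: they are at (291,346), (325,223) and (352,196). By height they look like short, tall and medium from left to right in the top view. I'll triangulate to confirm.

```bash
cat > loc.py <<'E'
import numpy as np,cv2
from plant import calibration
def cents(im,pts,lo):  # im BGR; centre of bright neutral blob near each guess
    hsv=cv2.cvtColor(im,cv2.COLOR_BGR2HSV); out=[]
    for u,v in pts:
        m=np.zeros(im.shape[:2],np.uint8); w=22
        m[v-w:v+w,u-w:u+w]=((hsv[...,1]<60)&(hsv[...,2]>lo))[v-w:v+w,u-w:u+w]
        n,l,st,c=cv2.connectedComponentsWithStats(m); k=l[v,u]
        cn,_=cv2.findContours((l==k).astype(np.uint8),0,2)
        e=cv2.fitEllipse(max(cn,key=len)); out.append((c[k],st[k][2:],e))
    return out
def ray(n,uv):
    c=calibration(n);T=c["world_to_cam"];R=T[:3,:3]
    d=R.T@[(uv[0]-c["cx"])/c["fx"],(uv[1]-c["cy"])/c["fy"],1]
    return -R.T@T[:3,3],d/np.linalg.norm(d)
def plane(n,uv,z):
    o,d=ray(n,uv); return o+d*(z-o[2])/d[2]
def tri(a,b):
    A=np.zeros((3,3));B=np.zeros(3)
    for o,d in(a,b):
        P=np.eye(3)-np.outer(d,d);A+=P;B+=P@o
    x=np.linalg.solve(A,B); return x,[np.linalg.norm(np.cross(x-o,d)) for o,d in(a,b)]
E
python3 - <<'E'
import cv2,numpy as np
from loc import *
np.set_printoptions(precision=4,suppress=True)
t=cv2.imread("pics/top0.png");s=cv2.imread("pics/side0.png")
T=cents(t,[(221,245),(323,252),(427,271)],120);S=cents(s,[(291,346),(325,223),(352,196)],150)
for a,b,h in zip(T,S,(.088,.188,.138)):
    print(a[0],a[1],b[0],b[1],"tri",*tri(ray("top",a[0]),ray("side",b[0])),"top",plane("top",a[0],h),"side",plane("side",b[0],h))
E
```

```text
[221.0354 244.8561] [ 23  23 424] [290.4581 344.0497] [ 32  25 644] tri [0.6029 0.2196 0.088 ] [np.float64(0.0007496618025534279), np.float64(0.0007496618025534142)] top [0.6021 0.2194 0.088 ] side [0.6036 0.2196 0.088 ]
[323.5067 252.2668] [ 26  26 521] [324.9528 221.8938] [ 28  15 339] tri [0.5833 0.0093 0.1873] [np.float64(0.0006172857730657872), np.float64(0.0006172857730661588)] top [0.5826 0.0092 0.188 ] side [0.5837 0.0104 0.188 ]
[427.1234 270.9574] [ 25  25 470] [351.782  194.6209] [ 23  12 211] tri [ 0.5554 -0.195   0.1368] [np.float64(0.0006421428626117104), np.float64(0.0006421428626116084)] top [ 0.5547 -0.1948  0.138 ] side [ 0.5558 -0.1929  0.138 ]
```

Heights agree within 1.5 mm: short (0.603, 0.2195), medium (0.555, -0.195), tall (0.583, 0.0095). Next I move over short.

Call:
send_rows:
  deltas:
    - [-38,-13,0,0]
    - [-76,-26,0,0]
    - [-114,-39,0,0]
    - [-152,-52,0,0]
    - [-190,-65,0,0]
    - [-228,-78,0,0]
    - [-266,-91,0,0]
    - [-304,-104,0,0]
  fingers: -1

```text
time_s: 0.77
ee_pos: [0.4761, 0.3341, 0.2308]
tool_rot: [0.201, 0.979, -0.0, -0.0]
contact_force: [0.1, 0.2, -0.2]
grip_width: 0.0
gripper_force: 0.0
```

Call:
send_rows:
  deltas:
    - [-35,-12,10,0]
    - [-70,-24,25,0]
    - [-105,-36,45,0]
    - [-140,-48,65,0]
    - [-155,-55,85,0]
    - [-163,-57,95,0]
    - [-163,-57,100,0]
    - [-163,-57,100,0]

```text
time_s: 1.43
ee_pos: [0.6014, 0.2194, 0.1296]
tool_rot: [0.202, 0.979, -0.0, -0.002]
contact_force: [-0.8, 0.1, 0.5]
grip_width: -0.0003
gripper_force: 0.0
```

Call:
send_rows:
  deltas:
    - [0,0,12,0]
    - [0,0,24,0]
    - [0,0,34,0]
    - [0,0,38,0]
    - [0,0,40,0]
    - [0,0,42,0]
    - [0,0,43,0]
    - [0,0,44,0]

```text
time_s: 2.1
ee_pos: [0.6026, 0.2192, 0.0879]
tool_rot: [0.201, 0.979, 0.0, 0.0]
contact_force: [-0.8, -0.5, 3.7]
grip_width: -0.0002
gripper_force: 1.7
```

Call:
send_rows:
  deltas:
    - [0,0,1,0]
    - [0,0,2,0]
    - [0,0,3,0]
    - [0,0,3.5,0]
    - [0,0,4,0]
    - [0,0,4,0]

```text
time_s: 2.6
ee_pos: [0.6026, 0.2192, 0.0836]
tool_rot: [0.202, 0.979, 0.0, 0.0]
contact_force: [-1.2, 0.3, 4.4]
grip_width: -0.0002
gripper_force: 2.3
```

Call:
send_rows:
  deltas:
    - [0,0,1,0]
    - [0,0,2,0]
    - [0,0,3,0]
    - [0,0,4,0]
    - [0,0,4.5,0]
    - [0,0,4.5,0]
    - [0,0,4.5,0]

```text
time_s: 3.18
ee_pos: [0.6026, 0.2192, 0.079]
tool_rot: [0.201, 0.979, 0.0, 0.0]
contact_force: [-2.1, 1.2, 4.5]
grip_width: 0.0001
gripper_force: 2.5
```

Call:
send_rows:
  deltas:
    - [0,0,-5,0]
    - [0,0,-20,0]
    - [0,0,-50,0]
    - [0,0,-85,0]
    - [0,0,-120,0]
    - [0,0,-150,0]
    - [0,0,-175,0]
    - [0,0,-180,0]

```text
time_s: 3.85
ee_pos: [0.6035, 0.2191, 0.2646]
tool_rot: [0.202, 0.979, 0.002, 0.004]
contact_force: [1.2, -0.1, 1.8]
grip_width: -0.0001
gripper_force: 0.0
```

Call:
send_rows:
  deltas:
    - [-6,-20,0,0]
    - [-17,-57,0,0]
    - [-28,-94,0,0]
    - [-39,-131,0,0]
    - [-50,-168,0,0]
    - [-62,-205,0,0]
    - [-73,-242,0,0]
    - [-84,-279,0,0]

```text
time_s: 4.52
ee_pos: [0.5687, -0.0724, 0.257]
tool_rot: [0.202, 0.979, -0.0, -0.001]
contact_force: [0.7, 0.1, -0.3]
grip_width: -0.0004
gripper_force: 0.0
```

Call:
send_rows:
  deltas:
    - [-11,-37,0,0]
    - [-22,-74,0,0]
    - [-32,-106,10,0]
    - [-36,-120,25,0]
    - [-36,-120,45,0]
    - [-36,-120,65,0]
    - [-36,-120,80,0]
    - [-36,-120,80,0]

```text
time_s: 5.18
ee_pos: [0.5531, -0.1947, 0.1725]
tool_rot: [0.202, 0.979, 0.001, -0.005]
contact_force: [0.2, -0.5, -0.8]
grip_width: -0.0003
gripper_force: 0.0
```

```bash
python3 - <<'E'
from plant import status,get_image
import cv2
im=get_image("side")[:,:,::-1].copy(); cv2.imwrite("pics/s1.png",im)
cv2.imwrite("pics/s1v.png",cv2.resize(im[140:420,200:440],None,fx=2.1,fy=2.1))
print(status.get_state()["ee_pos"])
E
```

```text
[ 0.55373878 -0.19470587  0.17503463]
```

View pics/s1v.png

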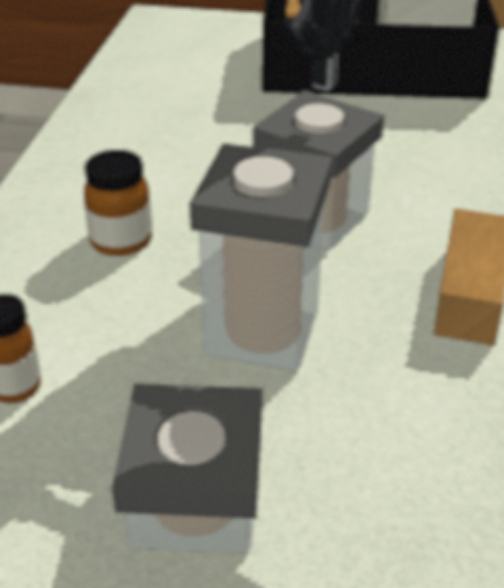

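The crop shows the short button flush at about (192,438), and all three canisters are in place. The tool hangs over medium. I'll press it now.

Call:
send_rows:
  deltas:
    - [0,0,10,0]
    - [0,0,20,0]
    - [0,0,29,0]
    - [0,0,34,0]
    - [0,0,36,0]
    - [0,0,38,0]
    - [0,0,39,0]
    - [0,0,40,0]

```text
time_s: 5.9
ee_pos: [0.5554, -0.195, 0.1392]
tool_rot: [0.201, 0.979, -0.0, 0.0]
contact_force: [0.1, -0.0, -0.5]
grip_width: 0.0001
gripper_force: 0.0
```

Call:
send_rows:
  deltas:
    - [0,0,1,0]
    - [0,0,2,0]
    - [0,0,3,0]
    - [0,0,4,0]
    - [0,0,5,0]
    - [0,0,5,0]

```text
time_s: 6.4
ee_pos: [0.5554, -0.1951, 0.1342]
tool_rot: [0.202, 0.979, -0.0, 0.0]
contact_force: [-0.5, 0.7, 5.1]
grip_width: 0.0
gripper_force: 2.2
```

Call:
send_rows:
  deltas:
    - [0,0,1,0]
    - [0,0,2,0]
    - [0,0,3,0]
    - [0,0,4,0]
    - [0,0,5,0]
    - [0,0,5,0]
    - [0,0,5,0]

```text
time_s: 6.98
ee_pos: [0.5554, -0.195, 0.1289]
tool_rot: [0.202, 0.979, -0.0, 0.0]
contact_force: [0.0, 0.1, 5.0]
grip_width: 0.0002
gripper_force: 2.4
```

Call:
send_rows:
  deltas:
    - [0,0,-5,0]
    - [0,0,-20,0]
    - [0,0,-45,0]
    - [0,0,-75,0]
    - [0,0,-100,0]
    - [0,0,-115,0]
    - [0,0,-115,0]

```text
time_s: 7.57
ee_pos: [0.5561, -0.1954, 0.248]
tool_rot: [0.202, 0.979, -0.001, 0.003]
contact_force: [0.2, -0.3, 0.1]
grip_width: 0.0001
gripper_force: 0.0
```

Call:
send_rows:
  deltas:
    - [5,18,0,0]
    - [14,51,0,0]
    - [24,87,0,0]
    - [34,123,0,0]
    - [44,159,0,0]
    - [52,189,0,0]
    - [55,199,0,0]
    - [55,199,0,0]

```text
time_s: 8.23
ee_pos: [0.5828, 0.0121, 0.2416]
tool_rot: [0.2, 0.98, -0.0, -0.002]
contact_force: [0.4, 0.0, 0.7]
grip_width: -0.0
gripper_force: 0.0
```

```bash
python3 - <<'E'
from plant import status,get_image
import cv2
im=get_image("side")[:,:,::-1].copy(); get_image("side")
cv2.imwrite("pics/s2v.png",cv2.resize(im[140:420,200:440],None,fx=2.1,fy=2.1))
print(status.get_state()["ee_pos"])
E
```

```text
[0.58285281 0.00902182 0.24239589]
```

View pics/s2v.png

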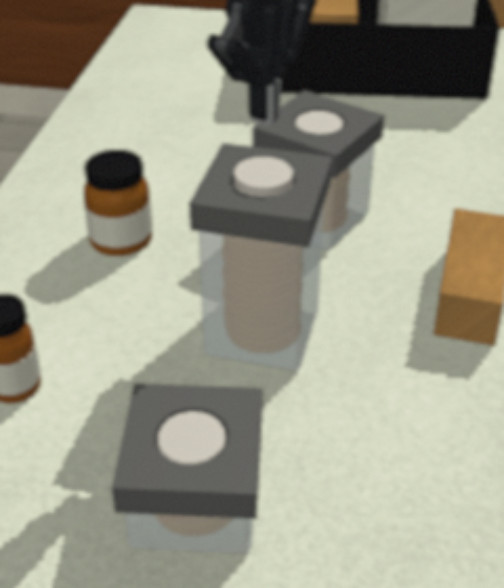

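The short button (192,438) and medium button (319,122) are both flush, and tall (263,175) is still up. The TCP is at z = 0.2435, so tall needs about 64 mm of descent to reach z = 0.179.

Call:
send_rows:
  deltas:
    - [0,0,12,0]
    - [0,0,26,0]
    - [0,0,38,0]
    - [0,0,46,0]
    - [0,0,50,0]
    - [0,0,52,0]
    - [0,0,53,0]
    - [0,0,54,0]

```text
time_s: 9.0
ee_pos: [0.5834, 0.0094, 0.1904]
tool_rot: [0.202, 0.979, 0.0, 0.001]
contact_force: [-0.2, 0.3, 0.5]
grip_width: 0.0
gripper_force: 0.0
```

Call:
send_rows:
  deltas:
    - [0,0,1,0]
    - [0,0,2,0]
    - [0,0,3,0]
    - [0,0,4,0]
    - [0,0,5,0]
    - [0,0,5,0]

```text
time_s: 9.5
ee_pos: [0.5834, 0.0096, 0.1854]
tool_rot: [0.201, 0.979, 0.0, 0.001]
contact_force: [0.5, -0.2, 4.3]
grip_width: -0.0001
gripper_force: 2.0
```

Call:
send_rows:
  deltas:
    - [0,0,1,0]
    - [0,0,2,0]
    - [0,0,3,0]
    - [0,0,4,0]
    - [0,0,5,0]
    - [0,0,6.5,0]
    - [0,0,6.5,0]
    - [0,0,6.5,0]

```text
time_s: 10.17
ee_pos: [0.5834, 0.0096, 0.1784]
tool_rot: [0.201, 0.979, 0.0, 0.0]
contact_force: [0.9, -0.7, 3.9]
grip_width: -0.0001
gripper_force: 2.3
```

Call:
send_rows:
  deltas:
    - [0,0,0,0]
    - [0,0,-5,0]
    - [0,0,-20,0]
    - [0,0,-50,0]
    - [0,0,-80,0]
    - [0,0,-100,0]
    - [0,0,-100,0]
    - [0,0,-100,0]

```text
time_s: 10.83
ee_pos: [0.5834, 0.0095, 0.2791]
tool_rot: [0.202, 0.979, 0.0, 0.001]
contact_force: [-0.1, 0.1, -0.2]
grip_width: -0.0001
gripper_force: 0.0
```

```bash
python3 - <<'E'
from plant import status,get_image
import cv2
im=get_image("side")[:,:,::-1].copy()
cv2.imwrite("pics/s3v.png",cv2.resize(im[140:420,200:440],None,fx=2.1,fy=2.1))
print(status.get_state()["ee_pos"])
E
```

```text
[0.583038   0.00954113 0.27730841]
```

View pics/s3v.png

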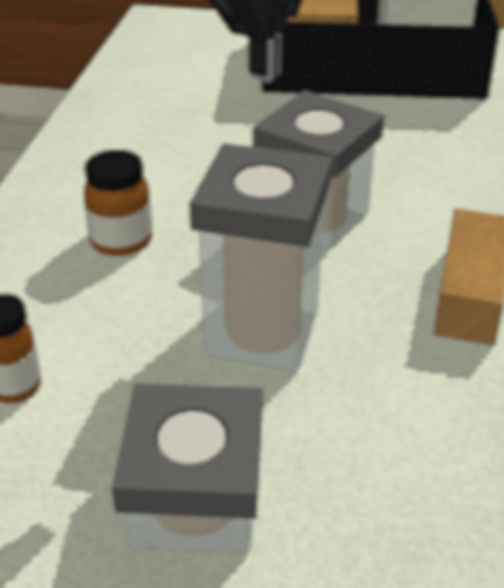

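All three buttons are flush: (192,438), (319,122) and (263,182). Nothing has moved and the tool is clear.

```bash
python3 -c "
from plant import r
print(r.sign_off())"
```

```text
the job is handed in; nothing more can be done
None
```

All three buttons were pressed flush in the order short, medium, tall; the last picture shows the canisters and jars unmoved and the tool clear, and the job is handed in (no verdict was returned).

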